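Check the forge bracket is cold, then hold the hidden bolt head

TASK

The nut on the forge's work-rest bracket is going to be tightened and you hold the bolt from behind. First make sure the bracket is cold: pick up the contact thermometer and touch its tip to the bare patch at the burner's end of the bracket, then to the patch at the other end, and lay it back flat on its rubber mat. Then reach down into the channel behind the bracket, grip the hex head of the bolt whose nut has the spanner on it firmly across two opposite flats so that it cannot turn, and finish while holding it, leaving everything else on the bench where it is.

Things in the scene. Friction and masses are not known exactly. Their poses are not given: they have to be found in the camera images.
- forge: Small gas forge fixed to the bench (mm). Origin on the bench, mid-width, x = 0 at the back face of its base channel's front wall; x points away from the robot, z up, +y (left) end has the side burner, out to y = 350. Steel shell from x = 120 back, 216 high. Foot of the black work-rest bracket: 8 thick, on the bench, x = -75 to -5, y = -200 to 200.
- gap (a point): Middle of the gap in the forge's base channel, at the rim: forge x = 25, y = 0, 90 above the bench. Channel open at the top, 380 long in y, floor 6 thick. Gap 50 deep in x, between the front wall (90 high, back face at x = 0) and rear wall (x = 50 to 55, 78 high). The bracket's upright plate, 92 high, stands against the front wall, x = -13 to -5. (mm)
- patch_burner (a point): Centre of the bare ground test patch, a round bright spot 28 mm across, on the upright front (-x) face of the bracket, at the end on the burner's side (forge y = +130 mm, 70 mm above the bench).
- patch_plain (a point): Centre of the other test patch, 28 mm across, at the bracket's other end (forge y = -130 mm, 70 mm above the bench).
- bolt_spanner (a joint): Turn (rad) of the slack bolt whose nut, before the bracket, has a cranked ring spanner on it (160 mm long, tail drooping 17 deg to forge +y, handle 40 to 49 mm in front of forge x = 0). 0: spanner tail rests on the bracket's foot; grows as it lifts. Bolt, nut and spanner turn together against the spanner's weight only (about 0.1 Nm).
- bolt_spanner_head: Hex head of that bolt, inside the channel: 24 mm across flats, 11 mm thick (forge x = 3 to 14), a 30 mm washer under it. Axis level, along forge x, 62 mm above the bench, 30 mm below the bracket's top. Origin on the axis at forge x = 0; its x runs back along the axis. At joint 0 two of its flats are upright, facing forge +y and -y.
- bolt_spanner_headcentre (a point): Centre of that hex head, 8.5 mm behind the wall's back face; 45 mm to the left or to the right of the channel's middle, the other head being 45 mm to the other side.
- bolt_plain_headcentre (a point): Centre of the other bolt's head, same size and height; its nut has no spanner. Not the one to hold.
- mat: Black rubber mat fixed on the bench, 240 (x) x 130 (y) x 4 thick, origin under its centre. (mm)
- probe: Contact thermometer lying on the mat: grey box handle 110 (x) x 24 (y) x 28 (z), 0.13 kg, with a thin steel stem out of its front (+x) end. Origin: centre of the handle's underside, close to its balance point. (mm)
- probe_tip (a point): Flat end of the thermometer's stem, a disc 10 across, on the handle's middle line: 120 ahead (+x) of the probe's origin and 14 above its underside. (mm)
- nailtray: Bystander: fixed open steel nail tray, 200 x 110 x 30, on the other side of the bench from the mat (either side). (mm)
- shoe_a: Bystander: steel horseshoe lying flat, about 150 x 140 x 9, origin under its middle; to be left where it is. (mm)
- hammer: Bystander: farrier's hammer, 320 mm long, lying along its x axis; to be left where it is.
- tongs: Bystander: farrier's steel tongs, about 290 long, 60 wide, 20 high, lying along its x axis; to be left where it is. (mm)
- brush: Bystander: wooden wire brush, 120 x 45 x 40, bristles down, origin under its middle; to be left where it is. (mm)
- tin: Bystander: round metal tin, 50 mm across, 40 mm high, standing; to be left where it is.
Things that resemble listed ones, but are neither listed nor needed, are in the scene too. Of the things that look like the probe, the larger one is meant.

How it is judged:
By the outcome, as a careful person would: the job done as asked, in the order asked, and still so for the second after the job is handed in, while the arm keeps its last pose, push and grip.
It also fails if it takes over 61 s, if anything falls off the work surface, if the arm or the gripper's body presses on something with over 40 N, if the wrist force passes 120 N, or if a joint passes its speed limit or range.

ROBOT

A 7-joint arm with a two-finger parallel gripper is mounted at the origin on the work surface. World frame = base frame: x ahead of the robot, y to its left, z up, the work surface at z = 0. Lengths are in m, angles in degrees, forces in N, time in s.
With the tool pointing down it reaches from about 0.425 to 0.875 m from the base axis. Payload 4.7 kg.
Tool frame: the origin (TCP) lies at the very end of the fingers, on their centre line; the grasp point (between the pads) lies 19 mm behind it; z points along the fingers, y is the direction in which the jaws open and shut (so a half turn about z gives the same grasp; the last joint's range is limited). The gripper opens to 87 mm and grips with 3 to 60 N. Pads are 19 mm wide; open, the fingers measure 117 mm over their backs; the gripper's body (75 mm by 190 mm) begins 51 mm behind the grasp point.
Start: joints at [-73.046, 18.392, -4.016, 83.108, 1.295, 78.541, -3.26], TCP at [0.181, 0.624, 0.223] pointing down, gripper open.
Joint ranges: [-163.93, 163.93], [-17.29, 119.83], [-79.2, 71.16], [3.27, 140.29], [-89.18, 269.18], [5.43, 117.66], [-154.24, 154.24]. Speed limits (degrees/s): [147.25, 147.25, 180, 180, 180, 180, 180].

INTERFACE

Orientations are given as [roll, pitch, yaw] about the fixed x, y, z axes, in that order (R = Rz(yaw) Ry(pitch) Rx(roll)).
In Python, from cell import env gives the robot as it stands.
- The arm moves only by the tool servo_tool, never from a script. Its argument "increments" is a list that holds one entry, the list of rows, each a list of 7 numbers: the shift along the tool's x, y, z in m, then the turn, a rotation vector about the tool's x, y, z in degrees, then the opening, from -1 (shut) to 1 (fully open). In form: [[[dx, dy, dz, rx, ry, rz, fingers], ...]]. A call has 1 to 20 rows; each row is the pose to reach, as a shift and turn from the pose commanded when the call began, along the tool's axes at that moment; what a row does not reach only later rows make up. A row lasts 1/10 s, in which the tool goes at most 50 mm and 8.59 degrees, less where a joint would pass 70% of its speed; a pose out of reach is approached as far as the arm can. A call with a gripper value outside its range is refused whole. The fingers move at their own pace and stop on an object; "squeeze" is the grip in N (left out, the last holds). Time passes only in rows, so rows that repeat a pose let the fingers close. It gives the time, the measured TCP pose, the force and the opening at its end, in the units of the state.
- env.get_obs(): the state, without advancing time (a new reading comes with each control period).
- env.read_camera(name): name is "scene" or "top" or "wrist"; returns a dict with "frame" (480x640x3 uint8, blue, green, red), "intrinsics" (3x3 intrinsics, pixels), "rvec" (rotation vector, rad) and "tvec" (3), from world to camera coordinates, as OpenCV has them. Camera axes: x right, y down, z forward; pixel columns grow to the right and rows downward; lengths in m; the calibration is good to about 2 mm. A picture is of the moment at which its call begins. There is no depth.
- env.sign_off(): hands the job in, once; it reports no verdict.
The state is a dict: "time_s": time; "qpos": joint angles; "joint_velocities": joint speeds; "effort": joint torques, N m; "tool_pos": TCP position; "tool_rot": TCP orientation; "force": force on the tool from outside, world axes, zero at the start; "wrist_torque": the same for the moment, N m; "grip_width": finger opening in m.
Only numpy, scipy, OpenCV 4.12 (cv2) and the standard library are available. Lean on these libraries where they do the work, as an engineer would, in place of code of your own. Each camera call takes 0.05 s, during which the arm holds its last target.

## Working session

There is one attempt and no reset: what is moved stays moved. The work goes in short steps, Python scripts to look and compute and a tool call to move; the robot and the scene stay as the last step left them, time stands still between calls to the robot, and variables do not carry over. Pictures are saved under pics/ and viewed, and the job is handed in when it is done.

Besides the shell and the picture viewer there is one more tool, called after "Emit:" as name(argument=value, ...), one argument or row to a line, values as JSON. servo_tool: Moves the arm, as the interface text tells. Its arguments: {"type":"object","properties":{"increments":{"type":"array","items":{"type":"array","items":{"type":"array","items":{"type":"number"}}}},"squeeze":{"type":"number"}},"required":["increments"]}

```bash
ls; mkdir -p pics; python3 - <<'E'
from cell import env
import cv2
o=env.get_obs()
print({k:o[k] for k in ['time_s','tool_pos','tool_rot','force','grip_width']})
import pickle
d={}
for n in ['scene','top','wrist']:
    c=env.read_camera(n); d[n]=c
    cv2.imwrite(f'pics/{n}0.png',c['frame'])
pickle.dump(d,open('cam0.pkl','wb'))
E
```

```text
pics
{'time_s': 0.0, 'tool_pos': array([0.1806566 , 0.62380617, 0.22148278]), 'tool_rot': array([-1.79891811e+02,  6.14498151e-03,  1.63854614e+02]), 'force': array([ 1.01885118, -0.2236893 , -0.08621855]), 'grip_width': 0.08701098929987099}
```

View pics/scene0.png

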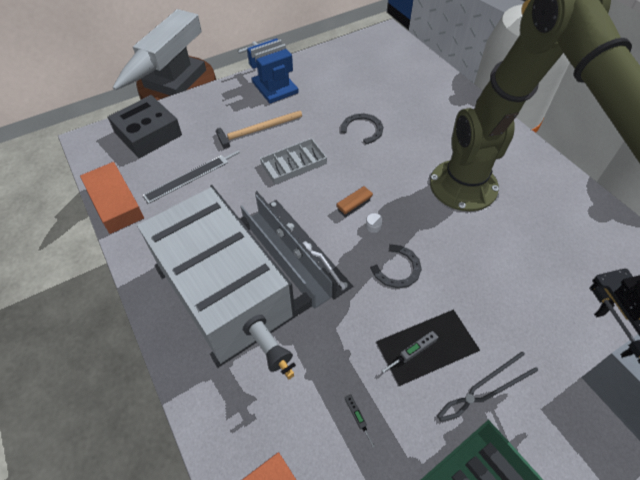

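View pics/top0.png

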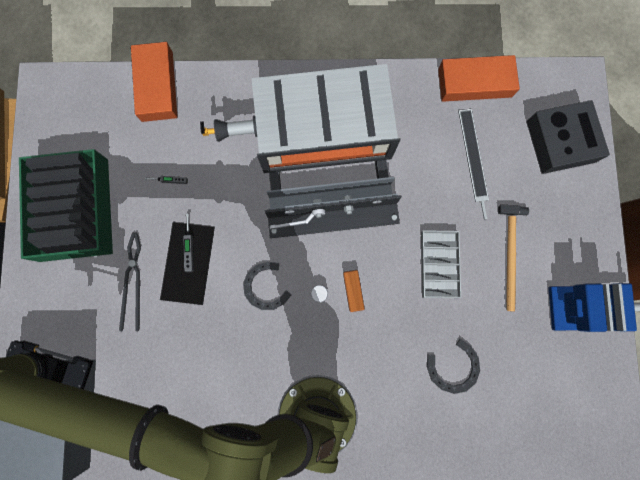

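View pics/wrist0.png

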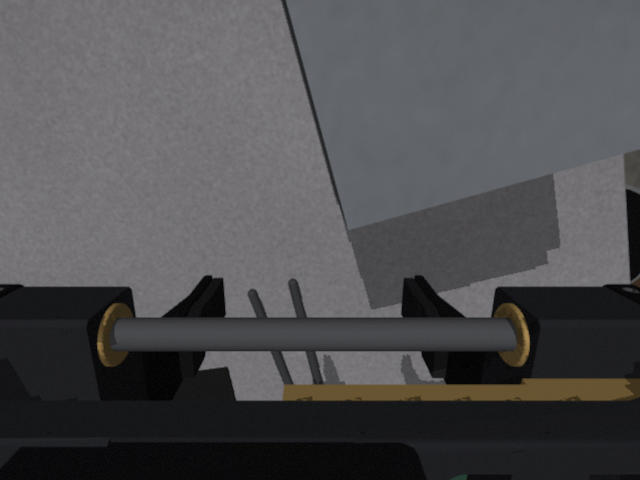

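The top view shows two thermometer-like things. One is at (187,245) on the black mat, and a clearly smaller one is at (172,180) on bare bench. The one on the mat is larger and fits the description. I'll confirm this, the forge and the spanner in enlarged crops.

```bash
python3 - <<'E'
import pickle,cv2
d=pickle.load(open('cam0.pkl','rb'))
t=d['top']['frame'];s=d['scene']['frame']
cv2.imwrite('pics/c1.png',cv2.resize(t[150:310,255:415][0:100],None,fx=5,fy=5,interpolation=cv2.INTER_CUBIC))
cv2.imwrite('pics/c2.png',cv2.resize(t[165:310,140:240],None,fx=4,fy=4,interpolation=cv2.INTER_CUBIC))
cv2.imwrite('pics/c3.png',cv2.resize(s[185:310,230:360],None,fx=4.6,fy=4.6,interpolation=cv2.INTER_CUBIC))
cv2.imwrite('pics/c4.png',cv2.resize(s[300:440,330:490],None,fx=4,fy=4,interpolation=cv2.INTER_CUBIC))
for n in d: print(n,d[n]['intrinsics'].tolist(),d[n]['rvec'].ravel(),d[n]['tvec'].ravel())
E
```

```text
scene [[482.4924175885868, 0.0, 316.67969848766916], [0.0, 482.4924175885868, 233.03159540632862], [0.0, 0.0, 1.0]] [ 0.75050991  2.75310026 -0.89886939] [ 0.48458792 -0.15933108  1.59922256]
top [[507.5571824509089, 0.0, 320.5585381676725], [0.0, 507.5571824509089, 231.73626416626314], [0.0, 0.0, 1.0]] [ 2.12701572 -2.15526766  0.17863999] [-0.01035909  0.53654276  1.46920065]
wrist [[360.9560209280319, 0.0, 312.99447739518627], [0.0, 360.9560209280319, 238.9106127138406], [0.0, 0.0, 1.0]] [-2.32266501 -1.74843843 -0.24438399] [-0.64994496 -0.03438632  0.39079238]
```

View pics/c1.png

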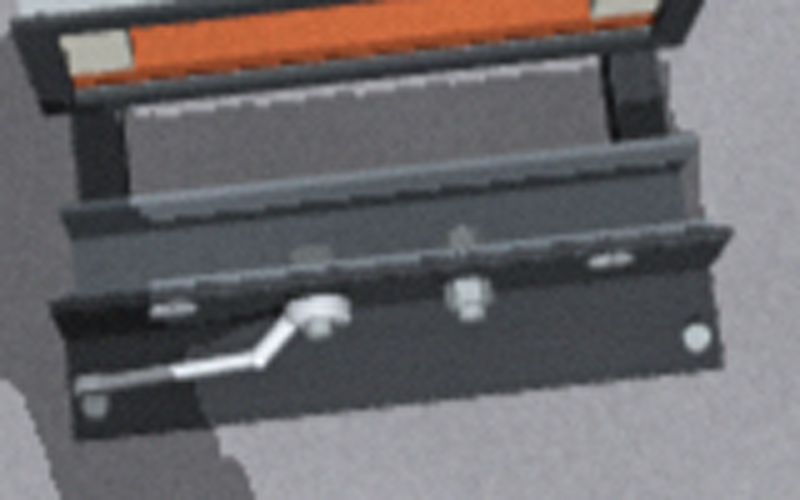

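View pics/c2.png

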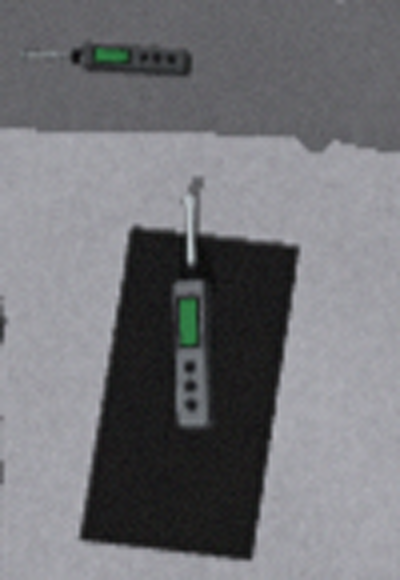

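View pics/c3.png

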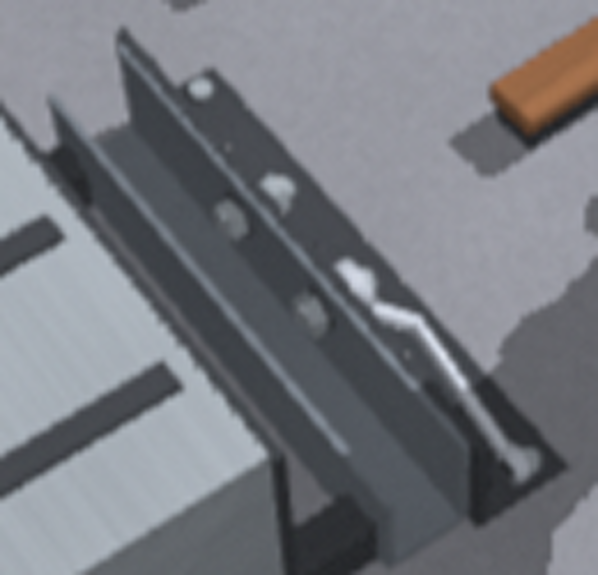

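View pics/c4.png

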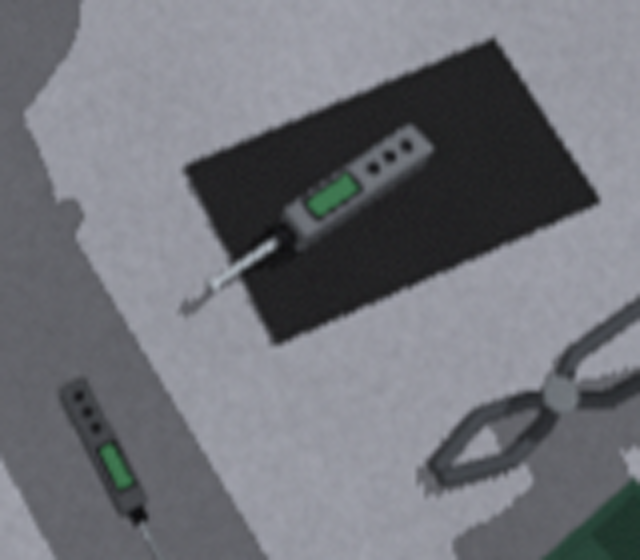

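The crops confirm the larger thermometer is on the mat with its tip at about top (187,215). The spanner is on the left (burner-side) bolt, whose head is at about scene (298,253). Next I'll fit the poses from both cameras.

```bash
cat > h.py <<'E'
import pickle,cv2,numpy as np
from scipy.optimize import least_squares
from scipy.spatial.transform import Rotation as Ro
def proj(c,P): return cv2.projectPoints(np.array(P,float).reshape(-1,3),c['rvec'],c['tvec'],c['intrinsics'],None)[0].reshape(-1,2)
def place(p,L):
    c,s=np.cos(p[2]),np.sin(p[2]); L=np.array(L,float)
    return np.c_[c*L[:,0]-s*L[:,1]+p[0], s*L[:,0]+c*L[:,1]+p[1], L[:,2]]
def fit(obs,x0):
    # obs list of (cam,local,px)
    def f(p): return np.concatenate([(proj(c,place(p,l))-px).ravel() for c,l,px in obs])
    r=least_squares(f,x0,loss='soft_l1'); return r.x,f(r.x).reshape(-1,2)
def campos(c):
    R=cv2.Rodrigues(c['rvec'])[0]; return -R.T@c['tvec'].ravel(),R
def ontop(c,uv,z):
    C,R=campos(c); K=c['intrinsics']; d=R.T@np.linalg.inv(K)@np.array([uv[0],uv[1],1.]); return C+d*(z-C[2])/d[2]
E
python3 - <<'E'
from h import *
d=pickle.load(open('cam0.pkl','rb'));T=d['top'];S=d['scene']
a=lambda x:np.array(x,float)
tp=a([[722,367],[75,438],[732,230],[53,303],[172,308],[610,260],[695,135],[62,210]])/5+[255,150]
tl=a([[-75,-200,8],[-75,200,8],[-9,-200,92],[-9,200,92],[-13,130,70],[-13,-130,70],[55,-190,78],[55,190,78]])/1000
sp=a([[122,30],[212,70],[565,463],[232,218],[312,315]])/4.6+[230,185]
sl=a([[-9,-200,92],[-75,-200,8],[-75,200,8],[12,-45,62],[12,45,62]])/1000
x,r=fit([(T,tl,tp),(S,sl,sp)],[.6,0,0]); print('forge',x[:2],np.degrees(x[2]));print(r.round(1).tolist())
for n,p in dict(pb=[-13,130,70],pp=[-13,-130,70],hs=[8.5,45,62]).items(): print(n,place(x,a([p])/1000))
np.save('forge.npy',x)
tp=a([[175,280],[209,280],[210,427],[178,427],[187,198]])/4+[140,165]
pl=a([[55,12,32],[55,-12,32],[-55,-12,32],[-55,12,32],[120,0,18]])/1000
sp=a([[283,212],[300,248],[435,150],[412,124]])/4+[330,300]
sl=a([[55,-12,32],[55,12,32],[-55,12,32],[-55,-12,32]])/1000
x,r=fit([(T,pl,tp),(S,sl,sp)],[.4,.3,0]); print('probe',x[:2],np.degrees(x[2]));print(r.round(1).tolist()); print('tip',place(x,pl[4:]))
np.save('probe.npy',x)
C,R=campos(d['wrist']);print('wristcam',C,R[2])
mt=a([[132,227],[299,246],[252,559],[80,538]])/4+[140,165]
x,r=fit([(T,a([[.12,.065,.004],[.12,-.065,.004],[-.12,-.065,.004],[-.12,.065,.004]]),mt)],[.4,.3,0]);print('mat',x[:2],np.degrees(x[2]),r.round(1).tolist())
E
```

```text
forge [ 0.61805951 -0.05364059] 5.691076243768883
[[0.3, 0.5], [-0.5, 0.8], [-0.2, 0.7], [-1.1, 1.1], [-0.3, 0.3], [-0.3, 0.3], [0.1, 0.2], [-1.1, -0.9], [-1.2, -0.8], [-0.4, -1.6], [-0.3, -0.3], [-2.3, 0.5], [-2.3, -0.0]]
pb [[0.59223217 0.0744295  0.07      ]]
pp [[ 0.61801501 -0.18428897  0.07      ]]
hs [[ 0.6220552 -0.0080195  0.062    ]]
probe [0.47886353 0.38253068] 2.7627233706699603
[[-1.7, 0.1], [-2.1, -0.4], [-1.6, -0.5], [-1.7, 0.0], [0.1, -0.0], [-1.3, -1.1], [0.4, -2.5], [-0.2, -0.4], [-0.6, -1.1]]
tip [[0.59872406 0.38831468 0.018     ]]
wristcam [0.1081392  0.64582129 0.3841228 ] [ 0.26491454 -0.0778063  -0.9611277 ]
mat [0.45317847 0.38499956] -7.4182913973103535 [[-0.1, -0.4], [0.2, -0.3], [0.0, 0.2], [-0.1, 0.4]]
```

```bash
python3 - <<'E'
from h import *
d=pickle.load(open('cam0.pkl','rb'));t=d['top']['frame'];s=d['scene']['frame']
A=cv2.resize(t[205:285,165:215],None,fx=7,fy=7,interpolation=cv2.INTER_CUBIC)
B=cv2.resize(s[325:385,370:445],None,fx=7,fy=7,interpolation=cv2.INTER_CUBIC)
B=cv2.copyMakeBorder(B,0,A.shape[0]-B.shape[0],0,0,cv2.BORDER_CONSTANT)
cv2.imwrite('pics/p1.png',np.hstack([A,B])[:, :800]);print(A.shape,B.shape)
E
```

```text
(560, 350, 3) (560, 525, 3)
```

View pics/p1.png

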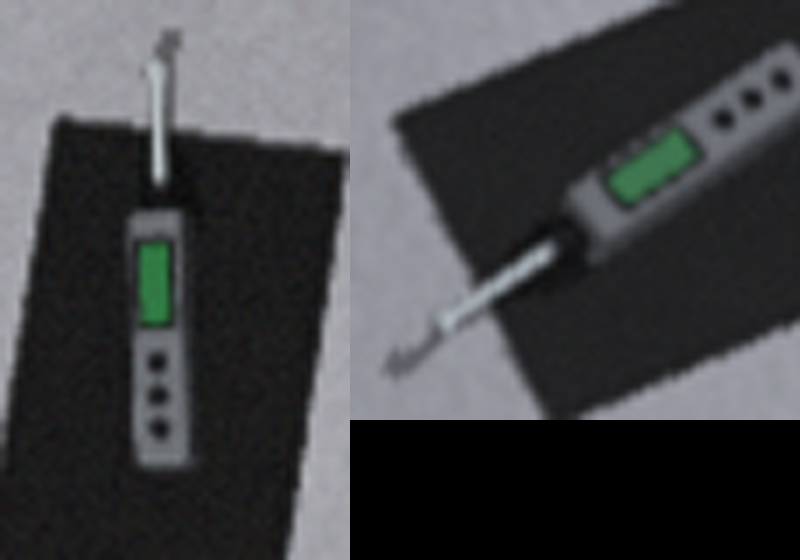

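```bash
python3 - <<'E'
from h import *
d=pickle.load(open('cam0.pkl','rb'));T=d['top'];S=d['scene']
a=lambda x:np.array(x,float)
tp=a([[130,213],[181,212],[185,465],[138,467],[157,62]])/7+[165,205]
pl=a([[55,12,32],[55,-12,32],[-55,-12,32],[-55,12,32],[120,0,18]])/1000
sp=np.vstack([a([[220,187],[88,330]])/7+[370,325],a([[412,124]])/4+[330,300]])
sl=a([[55,-12,32],[120,0,18],[-55,-12,32]])/1000
for o in ([(T,pl,tp)],[(S,sl,sp)],[(T,pl,tp),(S,sl,sp)]):
    x,r=fit(o,[.4,.3,0]); print('probe',x[:2],np.degrees(x[2]));print(r.round(1).tolist()); print('tip',place(x,pl[4:]))
np.save('probe.npy',x)
E
```

```text
probe [0.4784949  0.37914681] 3.217364700664399
[[-0.5, -0.2], [0.2, -0.6], [0.7, -0.1], [-0.7, 0.2], [0.2, 0.7]]
tip [[0.59830576 0.3858817  0.018     ]]
probe [0.47709779 0.38530776] 2.7358149549200905
[[-0.8, 0.8], [0.1, -0.2], [0.6, -0.6]]
tip [[0.59696102 0.39103546 0.018     ]]
probe [0.47785451 0.38171762] 3.239514946655143
[[-1.4, 0.0], [-0.6, -0.4], [-0.1, 0.1], [-1.5, 0.4], [-0.7, 1.0], [-1.8, -0.1], [-0.7, -0.9], [-0.6, -1.6]]
tip [[0.59766276 0.38849883 0.018     ]]
```

```bash
cat >> h.py <<'E'
def inc(o,pos,ypr):
    R0=Ro.from_euler('xyz',o['tool_rot'],degrees=True); R1=Ro.from_euler('xyz',ypr,degrees=True)
    d=R0.inv().apply(np.array(pos)-o['tool_pos']); r=(R0.inv()*R1).as_rotvec(degrees=True)
    print('d',d.round(4).tolist(),'r',r.round(2).tolist())
def st(o): print(round(o['time_s'],2),o['tool_pos'].round(4),o['tool_rot'].round(2),'F',o['force'].round(1),'w',round(o['grip_width'],4))
E
python3 - <<'E'
from h import *; from cell import env
o=env.get_obs(); inc(o,[.478,.381,.12],[180,0,183.2])
E
```

```text
d [-0.3531, -0.1505, 0.1019] r [-0.09, -0.01, -19.35]
```

Emit:
servo_tool(
  increments=[
    [[-0.045,-0.019,0.01,0,0,-2.5,1],[-0.09,-0.038,0.02,0,0,-5,1],[-0.135,-0.057,0.03,0,0,-7.5,1],[-0.18,-0.076,0.045,0,0,-10,1],[-0.225,-0.095,0.06,0,0,-12.5,1],[-0.27,-0.114,0.075,0,0,-15,1],[-0.315,-0.133,0.09,0,0,-17.5,1],[-0.345,-0.147,0.1,0,0,-19,1],[-0.353,-0.1505,0.102,0,0,-19.35,1],[-0.353,-0.1505,0.102,0,0,-19.35,1],[-0.353,-0.1505,0.102,0,0,-19.35,1]],
  ],
)

```text
time_s: 1.25
tool_pos: [0.4768, 0.3832, 0.1207]
tool_rot: [179.9, -0.0, -176.7]
force: [-0.2, 0.6, 0.5]
grip_width: 0.0866
```

```bash
python3 - <<'E'
from h import *; from cell import env
c=env.read_camera('wrist'); cv2.imwrite('pics/w1.png',c['frame']); pickle.dump(c,open('w1.pkl','wb'))
o=env.get_obs(); st(o)
print(proj(c,place(np.load('probe.npy'),np.array([[55,12,32],[55,-12,32],[-55,-12,32],[-55,12,32],[120,0,18]])/1000)).round(0).tolist())
E
```

```text
1.3 [0.4764 0.3838 0.121 ] [ 1.7991e+02 -2.0000e-02 -1.7664e+02] F [-0.3  0.1 -0.4] w 0.0873
[[325.0, 313.0], [294.0, 313.0], [292.0, 168.0], [327.0, 168.0], [310.0, 374.0]]
```

View pics/w1.png

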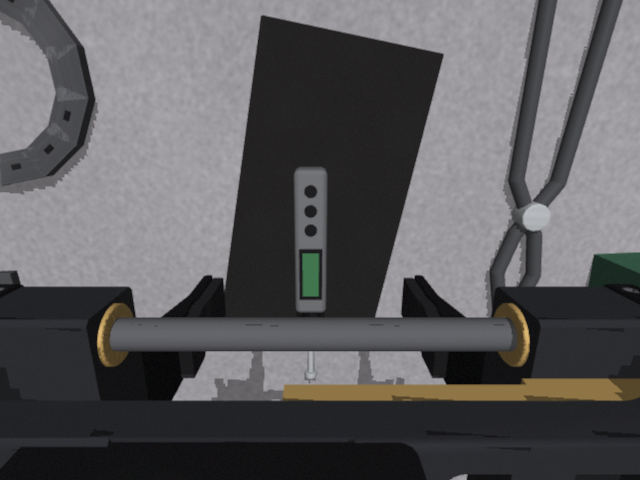

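The wrist view shows the handle at (294–326, 168–313) and the tip at (310,378). Both are within 1–4 px of the prediction, so I'll descend.

Emit:
servo_tool(
  increments=[
    [[-0.001,0.001,0.04,0,0,0,1],[-0.001,0.001,0.08,0,0,0,0.2],[-0.001,0.001,0.1,0,0,0,0.2],[-0.001,0.001,0.109,0,0,0,0.2],[-0.001,0.001,0.11,0,0,0,0.2],[-0.001,0.001,0.11,0,0,0,0.2]],
  ],
)

```text
time_s: 1.9
tool_pos: [0.4792, 0.3842, 0.0119]
tool_rot: [179.9, 0.1, -176.7]
force: [0.5, 0.1, 0.5]
grip_width: 0.0568
```

```bash
python3 - <<'E'
from h import *; from cell import env
c=env.read_camera('wrist'); cv2.imwrite('pics/w2.png',c['frame'])
o=env.get_obs(); st(o)
E
```

```text
1.95 [0.4796 0.3842 0.0124] [ 1.7988e+02  1.3000e-01 -1.7674e+02] F [-0.2  0.2 -0.1] w 0.0548
```

View pics/w2.png

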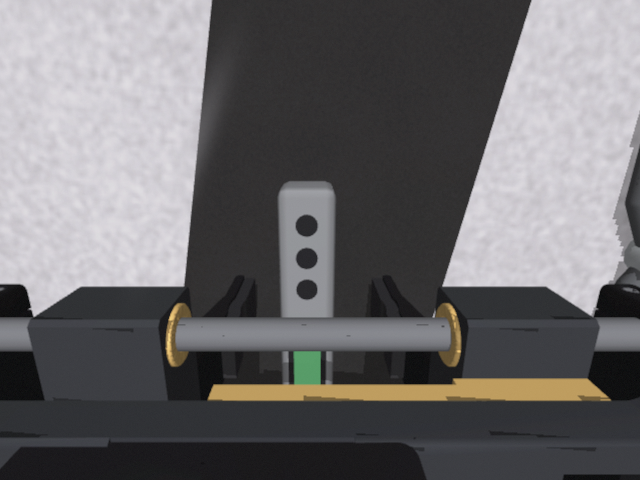

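Handle centre is at u≈307 and the finger midline at u≈314, so I'll shift about 3 mm toward −y, go down 4 mm and close.

Emit:
servo_tool(
  increments=[
    [[0.001,-0.003,0.002,0,0,0,0.2],[0.001,-0.003,0.004,0,0,0,0.2],[0.001,-0.003,0.004,0,0,0,-0.2],[0.001,-0.003,0.004,0,0,0,-0.6],[0.001,-0.003,0.004,0,0,0,-1],[0.001,-0.003,0.004,0,0,0,-1],[0.001,-0.003,0.004,0,0,0,-1],[0.001,-0.003,0.004,0,0,0,-1],[0.001,-0.003,0.004,0,0,0,-1],[0.001,-0.003,0.004,0,0,0,-1]],
  ],
  squeeze=40,
)

```text
time_s: 2.95
tool_pos: [0.4782, 0.3799, 0.0067]
tool_rot: [180.0, 0.0, -176.8]
force: [0.1, 0.7, -0.1]
grip_width: 0.0234
```

Emit:
servo_tool(
  increments=[
    [[0,0,-0.02,0,0,0,-1],[0,0,-0.05,0,0,0,-1],[0,0,-0.09,0,0,0,-1],[0,0,-0.12,0,0,0,-1],[0,0,-0.12,0,0,0,-1],[0,0,-0.12,0,0,0,-1]],
  ],
)

```text
time_s: 3.55
tool_pos: [0.4782, 0.3796, 0.1269]
tool_rot: [180.0, 0.0, -176.8]
force: [-0.2, -0.1, -1.5]
grip_width: 0.0237
```

```bash
python3 - <<'E'
from h import *; from cell import env
c=env.read_camera('wrist'); cv2.imwrite('pics/w3.png',c['frame'])
o=env.get_obs(); st(o); inc(o,[.446,.060,.12],[180,0,-174.3])
E
```

```text
3.6 [0.4775 0.3791 0.1255] [-1.7994e+02 -8.0000e-02 -1.7680e+02] F [-0.1  0.1 -2.4] w 0.0239
d [0.0492, -0.3168, 0.0059] r [-0.06, -0.08, -2.5]
```

View pics/w3.png

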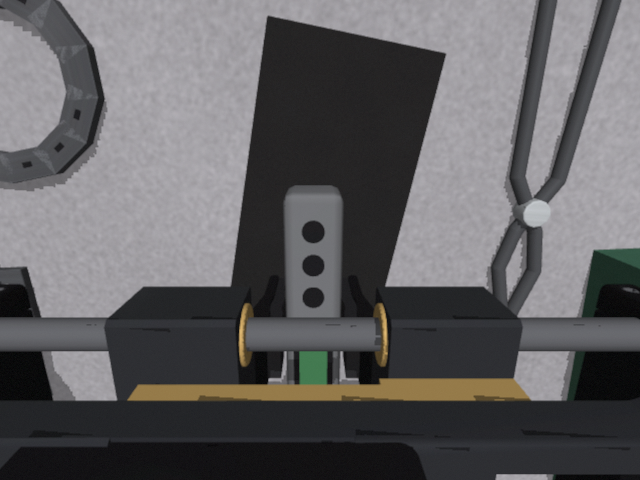

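The thermometer is held level and centred between the pads. Moving to a point in front of the burner-end patch.

Emit:
servo_tool(
  increments=[
    [[0.015,-0.025,0,0,0,0,-1],[0.03,-0.065,0,0,0,-1,-1],[0.04,-0.105,0.003,0,0,-2.5,-1],[0.049,-0.145,0.006,0,0,-2.5,-1],[0.049,-0.185,0.006,0,0,-2.5,-1],[0.049,-0.225,0.006,0,0,-2.5,-1],[0.049,-0.265,0.006,0,0,-2.5,-1],[0.049,-0.3,0.006,0,0,-2.5,-1],[0.049,-0.315,0.006,0,0,-2.5,-1],[0.049,-0.317,0.006,0,0,-2.5,-1],[0.049,-0.317,0.006,0,0,-2.5,-1],[0.049,-0.317,0.006,0,0,-2.5,-1]],
  ],
)

```text
time_s: 4.8
tool_pos: [0.4464, 0.0618, 0.1199]
tool_rot: [180.0, -0.1, -174.2]
force: [-0.2, -0.5, -0.6]
grip_width: 0.0235
```

```bash
python3 - <<'E'
from h import *; from cell import env
d={n:env.read_camera(n) for n in ['top','scene','wrist']}
pickle.dump(d,open('cam1.pkl','wb'))
A=cv2.resize(d['top']['frame'][150:270,255:415],None,fx=5,fy=5,interpolation=cv2.INTER_CUBIC)
B=cv2.resize(d['scene']['frame'][185:310,230:390],None,fx=5,fy=4.8,interpolation=cv2.INTER_CUBIC)
cv2.imwrite('pics/t4.png',A);cv2.imwrite('pics/s4.png',B[:600]);cv2.imwrite('pics/w4.png',d['wrist']['frame'])
o=env.get_obs(); st(o)
E
```

```text
4.95 [0.4467 0.0616 0.1203] [-1.8000e+02 -3.0000e-02 -1.7417e+02] F [-0.9 -0.3 -1.8] w 0.0235
```

View pics/t4.png

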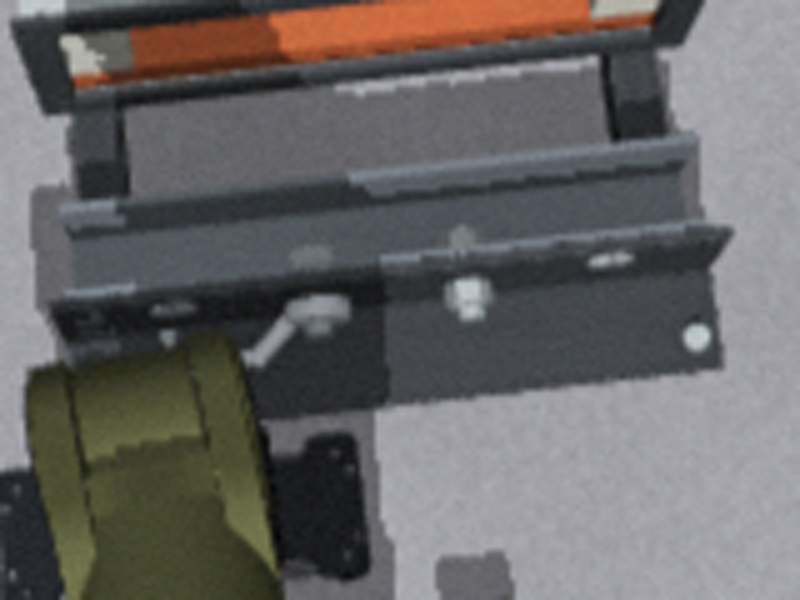

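View pics/s4.png

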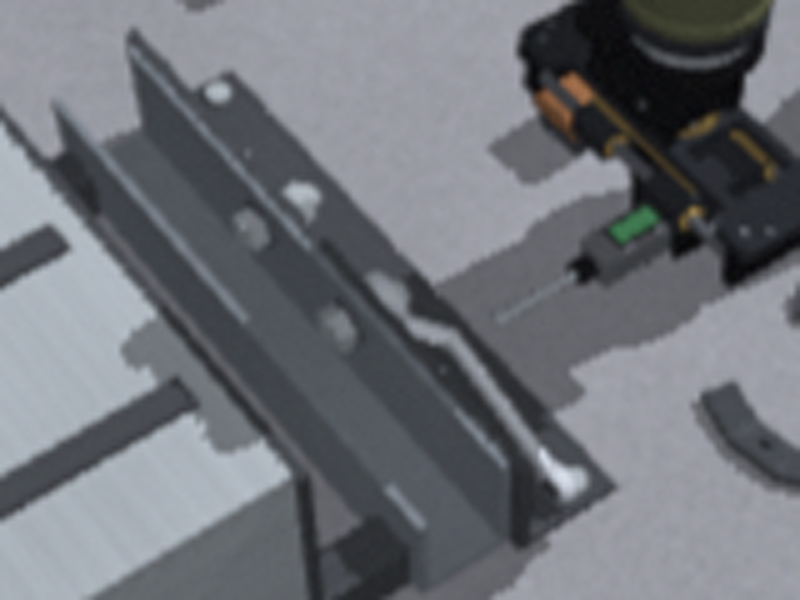

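View pics/w4.png

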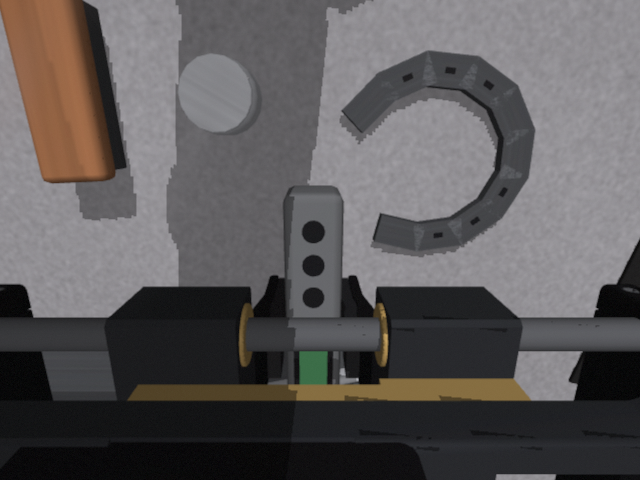

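```bash
python3 - <<'E'
from h import *
d=pickle.load(open('cam1.pkl','rb'));T=d['top'];S=d['scene']
tip=place([.4466,.0618,np.radians(5.8)],[[.1195,0,.131]])
print(tip,proj(T,tip),proj(S,tip))
f=np.load('forge.npy')
A=np.array([[-13,130,70],[-13,-130,70],[8.5,45,62]])/1e3
print(proj(T,place(f,A)).round(1).tolist())
for uv in [(174/5+255,308/5+150),(610/5+255,260/5+150)]: print(ontop(T,uv,.07))
print('tip seen',ontop(T,(168/5+255,338/5+150),.131))
C,R=campos(T)
E
```

```text
[[0.56548824 0.07387623 0.131     ]] [[288.16898381 216.95861274]] [[328.5431897  251.45197327]]
[[289.1, 211.9], [376.7, 202.3], [317.0, 202.3]]
[0.59319075 0.0724809  0.07      ]
[ 0.61889098 -0.18523214  0.07      ]
tip seen [0.5636352  0.07266966 0.131     ]
```

The tip at top (288.6,217.6) and scene (330,251.7) agrees with the prediction within about 2 mm. Lowering to patch height.

Emit:
servo_tool(
  increments=[
    [[0,-0.001,0.02,0,0,0,-1],[0,-0.002,0.045,0,0,0,-1],[-0.004,-0.0025,0.058,0,0,0,-1],[-0.01,-0.0025,0.061,0,0,0,-1],[-0.016,-0.0025,0.061,0,0,0,-1],[-0.016,-0.0025,0.061,0,0,0,-1],[-0.016,-0.0025,0.061,0,0,0,-1]],
  ],
)

```text
time_s: 5.65
tool_pos: [0.4641, 0.0597, 0.0604]
tool_rot: [180.0, 0.1, -174.3]
force: [-0.6, -0.1, -1.9]
grip_width: 0.0236
```

```bash
python3 - <<'E'
from h import *; from cell import env
d={n:env.read_camera(n) for n in ['top','scene']}
A=cv2.resize(d['top']['frame'][190:235,265:325],None,fx=10,fy=10,interpolation=cv2.INTER_CUBIC)
B=cv2.resize(d['scene']['frame'][230:295,290:350],None,fx=8,fy=8,interpolation=cv2.INTER_CUBIC)
cv2.imwrite('pics/t5.png',A);cv2.imwrite('pics/s5.png',B)
o=env.get_obs(); st(o)
p=o['tool_pos']; tip=place([p[0],p[1],np.radians(o['tool_rot'][2]+180)],[[.1195,0,p[2]+.011]])
print(tip,(proj(d['top'],tip)-[265,190])*10,(proj(d['scene'],tip)-[290,230])*8)
P=place(np.load('forge.npy'),[[-.013,.13,.07]]);print(P,(proj(d['top'],P)-[265,190])*10,(proj(d['scene'],P)-[290,230])*8)
E
```

```text
5.75 [0.4635 0.0597 0.0602] [ 1.7998e+02  6.0000e-02 -1.7429e+02] F [-0.5  0.1 -1.7] w 0.0241
[[0.58238651 0.07153252 0.07117591]] [[251.15958031 251.24047696]] [[261.81708077 283.56324942]]
[[0.59223217 0.0744295  0.07      ]] [[241.38956321 219.27604373]] [[241.60689551 303.8400081 ]]
```

View pics/t5.png

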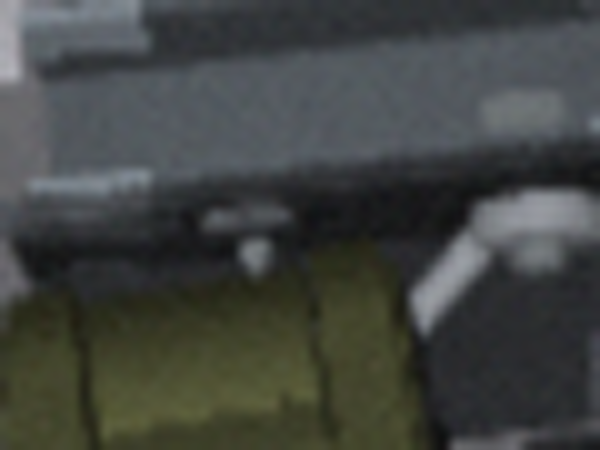

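View pics/s5.png

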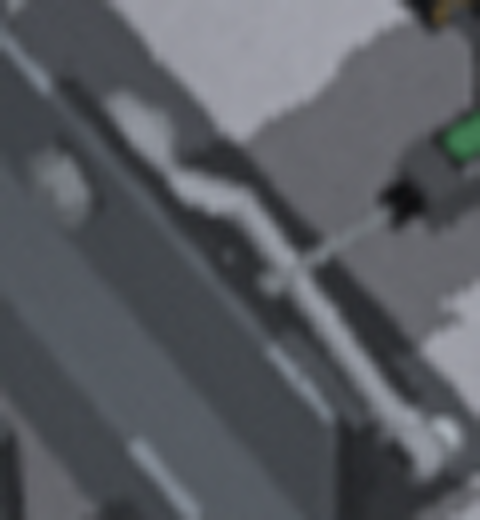

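The top crop shows the tip at (257,243) just in front of the patch centred at (248,217), in line laterally within about 2 mm. The stem passes above the spanner. I'll advance slowly to contact.

Emit:
servo_tool(
  increments=[
    [[-0.003,0.001,0,0,0,0,-1],[-0.006,0.001,0,0,0,0,-1],[-0.008,0.001,0,0,0,0,-1],[-0.009,0.001,0,0,0,0,-1],[-0.009,0.001,0,0,0,0,-1]],
  ],
)

```text
time_s: 6.25
tool_pos: [0.4719, 0.0614, 0.0594]
tool_rot: [-180.0, -0.0, -174.3]
force: [0.1, 0.0, -0.3]
grip_width: 0.0239
```

Emit:
servo_tool(
  increments=[
    [[-0.001,0,0,0,0,0,-1],[-0.002,0,0,0,0,0,-1],[-0.002,0,0,0,0,0,-1]],
  ],
)

```text
time_s: 6.55
tool_pos: [0.4719, 0.0614, 0.059]
tool_rot: [180.0, -0.3, -174.3]
force: [-5.9, -0.8, 2.2]
grip_width: 0.0237
```

Contact with −5.9 N in x. I'll hold briefly and look.

Emit:
servo_tool(
  increments=[
    [[0,0,0,0,0,0,-1],[0,0,0,0,0,0,-1],[0,0,0,0,0,0,-1],[0,0,0,0,0,0,-1],[0,0,0,0,0,0,-1]],
  ],
)

```text
time_s: 7.05
tool_pos: [0.4719, 0.0614, 0.059]
tool_rot: [180.0, -0.2, -174.3]
force: [-5.4, -0.6, 1.4]
grip_width: 0.0237
```

```bash
python3 - <<'E'
from h import *; from cell import env
d={n:env.read_camera(n) for n in ['top','scene']}
A=cv2.resize(d['top']['frame'][190:235,265:305],None,fx=10,fy=10,interpolation=cv2.INTER_CUBIC)
B=cv2.resize(d['scene']['frame'][240:285,300:340],None,fx=10,fy=10,interpolation=cv2.INTER_CUBIC)
cv2.imwrite('pics/ts6.png',np.hstack([A,B]))
o=env.get_obs(); st(o)
E
```

```text
7.15 [0.4719 0.0614 0.059 ] [ 180.     -0.25 -174.29] F [-6.3 -0.1  1.8] w 0.0237
```

View pics/ts6.png

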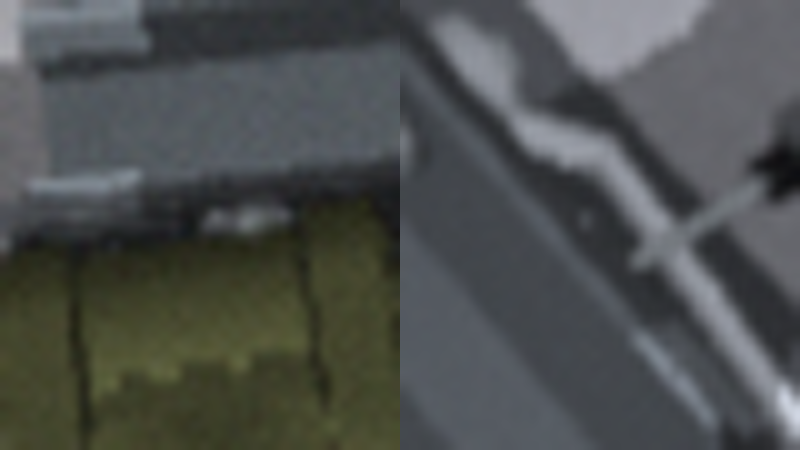

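The tip is touching inside the patch: tip at (255,215), patch spanning u 203–292. Now back off, lift and go to the other patch.

Emit:
servo_tool(
  increments=[
    [[0.015,0,0,0,0,0,-1],[0.03,0,-0.02,0,0,0,-1],[0.03,-0.02,-0.055,0,0,0,-1],[0.03,-0.06,-0.06,0,0,0,-1],[0.03,-0.1,-0.06,0,0,0,-1],[0.03,-0.14,-0.06,0,0,0,-1],[0.03,-0.18,-0.06,0,0,0,-1],[0.03,-0.22,-0.06,0,0,0,-1],[0.03,-0.25,-0.055,0,0,0,-1],[0.03,-0.258,-0.02,0,0,0,-1],[0.022,-0.258,0,0,0,0,-1],[0.014,-0.258,0,0,0,0,-1],[0.014,-0.258,0,0,0,0,-1],[0.014,-0.258,0,0,0,0,-1]],
  ],
)

```text
time_s: 8.55
tool_pos: [0.4869, -0.1966, 0.0609]
tool_rot: [-179.9, 0.1, -174.2]
force: [-0.1, 0.2, 0.4]
grip_width: 0.024
```

```bash
python3 - <<'E'
from h import *; from cell import env
d={n:env.read_camera(n) for n in ['top','scene']}
A=cv2.resize(d['top']['frame'][180:225,355:395],None,fx=10,fy=10,interpolation=cv2.INTER_CUBIC)
B=cv2.resize(d['scene']['frame'][180:225,250:290],None,fx=10,fy=10,interpolation=cv2.INTER_CUBIC)
cv2.imwrite('pics/ts7.png',np.hstack([A,B]))
o=env.get_obs(); st(o)
P=place(np.load('forge.npy'),[[-.013,-.13,.07]]);inc(o,[.4977,-.1973,.059],[180,0,-174.3])
E
```

```text
8.65 [ 0.4865 -0.1965  0.0608] [-1.7998e+02  1.3000e-01 -1.7426e+02] F [-0.1 -0.4 -0.8] w 0.0239
d [-0.011, -0.0019, 0.0018] r [-0.02, 0.13, 0.04]
```

View pics/ts7.png

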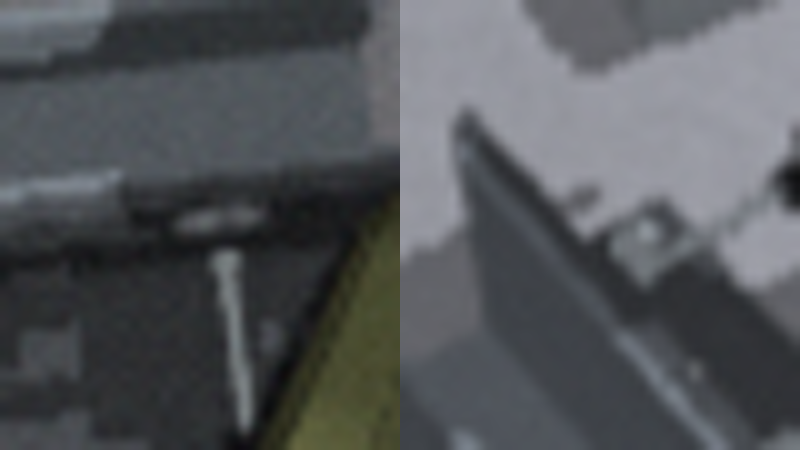

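Tip at (225,255), patch centred at (218,219), stem heading onto it. Advancing.

Emit:
servo_tool(
  increments=[
    [[-0.003,0,0.001,0,0,0,-1],[-0.006,0,0.001,0,0,0,-1],[-0.008,0,0.001,0,0,0,-1],[-0.01,0,0.001,0,0,0,-1],[-0.011,0,0.001,0,0,0,-1],[-0.011,0,0.001,0,0,0,-1]],
  ],
)

```text
time_s: 9.25
tool_pos: [0.4967, -0.1954, 0.0585]
tool_rot: [-180.0, -0.0, -174.3]
force: [0.6, -0.5, -1.1]
grip_width: 0.0236
```

Emit:
servo_tool(
  increments=[
    [[-0.001,0,0,0,0,0,-1],[-0.002,0,0,0,0,0,-1],[-0.003,0,0,0,0,0,-1],[-0.003,0,0,0,0,0,-1]],
  ],
)

```text
time_s: 9.65
tool_pos: [0.498, -0.1953, 0.0582]
tool_rot: [180.0, -0.2, -174.3]
force: [-6.0, -0.2, 1.7]
grip_width: 0.0237
```

Emit:
servo_tool(
  increments=[
    [[0,0,0,0,0,0,-1],[0,0,0,0,0,0,-1],[0,0,0,0,0,0,-1],[0,0,0,0,0,0,-1],[0,0,0,0,0,0,-1]],
  ],
)

```text
time_s: 10.15
tool_pos: [0.498, -0.1953, 0.0582]
tool_rot: [180.0, -0.2, -174.3]
force: [-5.3, -0.7, 1.6]
grip_width: 0.0237
```

```bash
python3 - <<'E'
from h import *; from cell import env
d={n:env.read_camera(n) for n in ['top','scene']}
A=cv2.resize(d['top']['frame'][180:225,355:395],None,fx=10,fy=10,interpolation=cv2.INTER_CUBIC)
B=cv2.resize(d['scene']['frame'][180:225,250:290],None,fx=10,fy=10,interpolation=cv2.INTER_CUBIC)
cv2.imwrite('pics/ts8.png',np.hstack([A,B]))
o=env.get_obs(); st(o)
E
```

```text
10.25 [ 0.498  -0.1953  0.0582] [ 1.7995e+02 -1.6000e-01 -1.7432e+02] F [-5.   0.2  0.8] w 0.024
```

View pics/ts8.png

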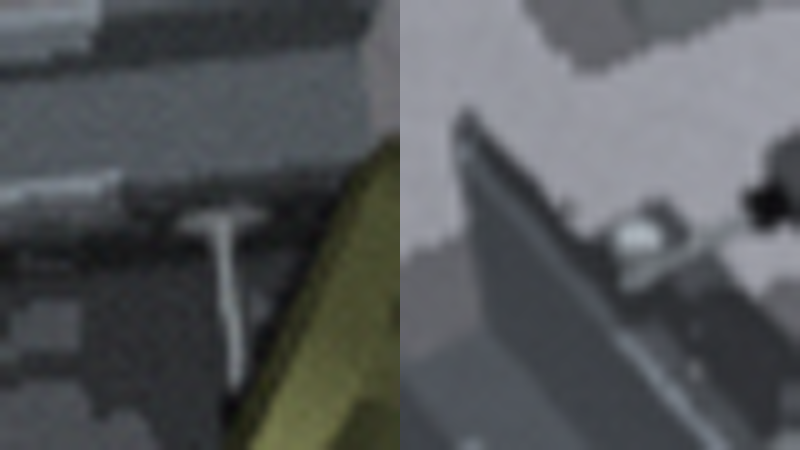

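The tip is centred on the second patch at (221,215), with about 5.5 N contact. Now returning the thermometer to its mat.

Emit:
servo_tool(
  increments=[
    [[0.015,0,0,0,0,0,-1],[0.04,0,-0.02,0,0,0,-1],[0.06,0.02,-0.055,0,0,0,-1],[0.065,0.06,-0.07,0,0,0,-1],[0.065,0.105,-0.07,0,0,0,-1],[0.065,0.15,-0.07,0,0,0,-1],[0.065,0.195,-0.07,0,0,0,-1],[0.065,0.24,-0.07,0,0,0,-1],[0.06,0.285,-0.07,0,0,0,-1],[0.055,0.33,-0.07,0,0,0,-1],[0.05,0.375,-0.07,0,0,0,-1],[0.045,0.42,-0.07,0,0,0,-1],[0.03,0.465,-0.07,0,0,0,-1],[0,0.51,-0.07,0,0,0,-1],[-0.02,0.545,-0.065,0,0,1,-1],[-0.035,0.57,-0.06,0,0,2.5,-1],[-0.035,0.574,-0.06,0,0,2.5,-1],[-0.035,0.574,-0.06,0,0,2.5,-1],[-0.035,0.574,-0.06,0,0,2.5,-1]],
  ],
)

```text
time_s: 12.15
tool_pos: [0.4774, 0.3783, 0.1186]
tool_rot: [-180.0, -0.0, -176.8]
force: [0.6, 0.7, -1.7]
grip_width: 0.0234
```

```bash
python3 - <<'E'
from h import *; from cell import env
c=env.read_camera('wrist'); cv2.imwrite('pics/w9.png',c['frame'])
o=env.get_obs(); st(o)
inc(o,[.472,.3815,.012],[180,0,-176.8])
E
```

```text
12.2 [0.4775 0.3781 0.1189] [-1.7998e+02  2.0000e-02 -1.7687e+02] F [ 0.5 -0.2 -1.4] w 0.0237
d [0.0054, 0.0038, 0.1068] r [-0.02, 0.02, -0.07]
```

View pics/w9.png

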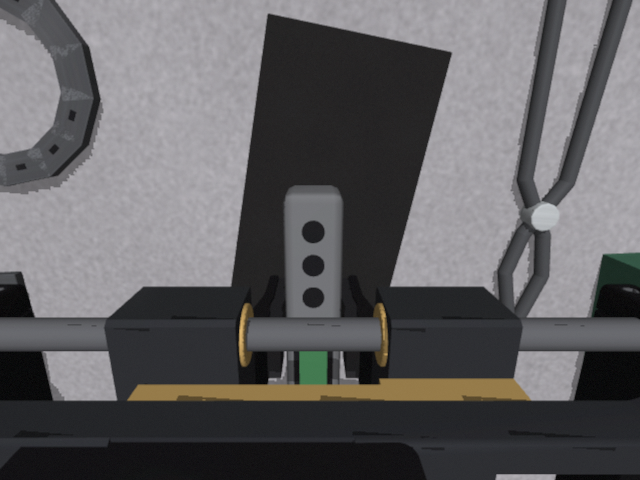

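Held thermometer unchanged in the grip and above the mat. Lowering it.

Emit:
servo_tool(
  increments=[
    [[0.002,0.001,0.04,0,0,0,-1],[0.004,0.002,0.08,0,0,0,-1],[0.005,0.002,0.1,0,0,0,-1],[0.005,0.002,0.106,0,0,0,-1],[0.005,0.002,0.108,0,0,0,-1],[0.005,0.002,0.109,0,0,0,-1],[0.005,0.002,0.109,0,0,0,-1]],
  ],
)

```text
time_s: 12.9
tool_pos: [0.4734, 0.3819, 0.0114]
tool_rot: [179.9, 0.1, -176.8]
force: [-0.1, -0.2, -0.8]
grip_width: 0.0235
```

Emit:
servo_tool(
  increments=[
    [[0,0,0.002,0,0,0,-1],[0,0,0.003,0,0,0,-1],[0,0,0.004,0,0,0,-1],[0,0,0.0045,0,0,0,-1],[0,0,0.0045,0,0,0,-1]],
  ],
)

```text
time_s: 13.4
tool_pos: [0.4725, 0.3815, 0.0066]
tool_rot: [180.0, 0.0, -176.8]
force: [-3.0, -1.9, 7.5]
grip_width: 0.0241
```

Resting on the mat (7.5 N upward). Opening a little to release, then lifting.

Emit:
servo_tool(
  increments=[
    [[0,0,-0.0005,0,0,0,-0.3],[0,0,-0.0005,0,0,0,0],[0,0,-0.0005,0,0,0,0.2],[0,0,-0.0005,0,0,0,0.2],[0,0,-0.0005,0,0,0,0.2],[0,0,-0.03,0,0,0,0.2],[0,0,-0.075,0,0,0,0.2],[0,0,-0.12,0,0,0,0.2],[0,0,-0.14,0,0,0,0.2],[0,0,-0.14,0,0,0,0.2]],
  ],
)

```text
time_s: 14.4
tool_pos: [0.4744, 0.383, 0.1496]
tool_rot: [179.7, 0.4, -176.8]
force: [-1.1, 1.1, -0.0]
grip_width: 0.0525
```

```bash
python3 - <<'E'
from h import *; from cell import env
c=env.read_camera('wrist'); cv2.imwrite('pics/w10.png',c['frame'])
o=env.get_obs(); st(o)
f=np.load('forge.npy'); print(place(f,[[.015,.045,0]]))
P=place(f,[[.015,.045,0]])[0]; inc(o,[P[0],P[1],.17],[180,0,-174.3])
E
```

```text
14.45 [0.4731 0.382  0.1469] [ 1.7986e+02  1.7000e-01 -1.7680e+02] F [ 0.3 -0.1 -0.6] w 0.0521
[[ 0.62852316 -0.00737493  0.        ]]
d [-0.1335, -0.3974, -0.0237] r [0.13, 0.17, -2.5]
```

View pics/w10.png

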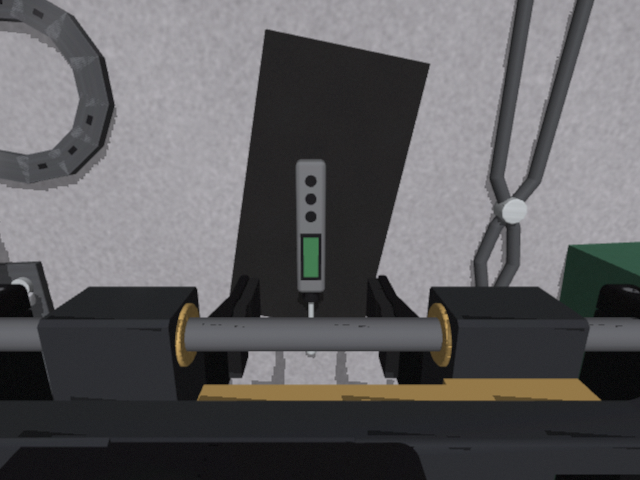

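The thermometer lies flat on the mat, handle at (297–325, 160–290). Moving above the spanner bolt's head.

Emit:
servo_tool(
  increments=[
    [[0,-0.04,-0.01,0,0,0,0.2],[-0.01,-0.085,-0.024,0,0,-1,0.2],[-0.025,-0.13,-0.024,0,0,-2,0.2],[-0.04,-0.175,-0.024,0,0,-2.5,0.2],[-0.055,-0.22,-0.024,0,0,-2.5,0.2],[-0.075,-0.265,-0.024,0,0,-2.5,0.2],[-0.095,-0.31,-0.024,0,0,-2.5,0.2],[-0.115,-0.35,-0.024,0,0,-2.5,0.2],[-0.13,-0.385,-0.024,0,0,-2.5,0.2],[-0.134,-0.397,-0.024,0,0,-2.5,0.2],[-0.134,-0.397,-0.024,0,0,-2.5,0.2],[-0.134,-0.397,-0.024,0,0,-2.5,0.2]],
  ],
)

```text
time_s: 15.65
tool_pos: [0.6272, -0.0058, 0.1677]
tool_rot: [179.9, -0.1, -174.2]
force: [0.2, 0.8, -0.1]
grip_width: 0.0523
```

```bash
python3 - <<'E'
from h import *; from cell import env
d={n:env.read_camera(n) for n in ['top','scene','wrist']};pickle.dump(d,open('cam2.pkl','wb'))
cv2.imwrite('pics/w11.png',d['wrist']['frame'])
B=cv2.resize(d['scene']['frame'][180:310,230:370],None,fx=4.6,fy=4.6,interpolation=cv2.INTER_CUBIC)
cv2.imwrite('pics/s11.png',B)
o=env.get_obs(); st(o)
f=np.load('forge.npy')
print(proj(d['wrist'],place(f,np.array([[-9,200,92],[-9,-200,92],[-5,45,92],[8.5,45,74],[14,45,76],[8.5,-45,76],[14,33,62],[14,57,62],[55,45,78]])/1e3)).round(0).tolist())
E
```

```text
15.8 [ 0.6277 -0.0049  0.1688] [ 1.7992e+02 -3.0000e-02 -1.7409e+02] F [-0.4 -0.1 -0.9] w 0.0523
[[536.0, 217.0], [-56.0, 214.0], [308.0, 222.0], [308.0, 234.0], [308.0, 242.0], [185.0, 234.0], [293.0, 237.0], [324.0, 237.0], [308.0, 294.0]]
```

View pics/w11.png

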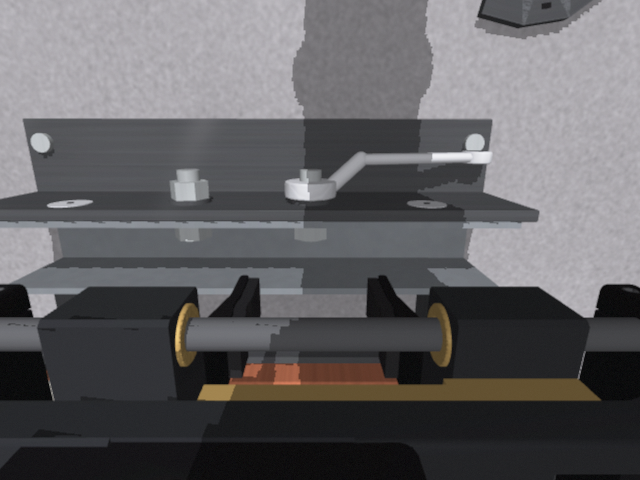

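View pics/s11.png

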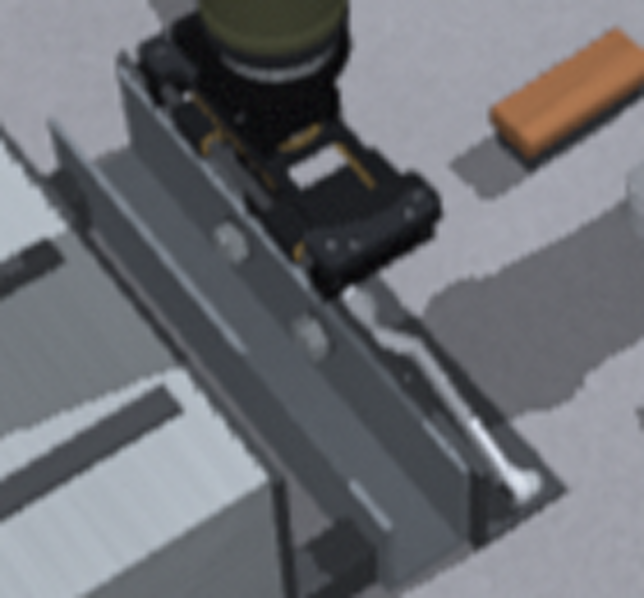

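The wrist view shows the head at (295–327, 227–241), centred at u≈311, and the finger midline at u≈314. That means a shift of about 2 mm toward −y. Depth agrees with the model. I'll descend to just above the rim and look again.

Emit:
servo_tool(
  increments=[
    [[0,-0.002,0.03,0,0,0,0.2],[0,-0.002,0.055,0,0,0,0.2],[0,-0.002,0.065,0,0,0,0.2],[0,-0.002,0.068,0,0,0,0.2],[0,-0.002,0.068,0,0,0,0.2]],
  ],
)

```text
time_s: 16.3
tool_pos: [0.6287, -0.0089, 0.1016]
tool_rot: [180.0, 0.0, -174.2]
force: [-1.1, -0.0, 0.9]
grip_width: 0.0521
```

```bash
python3 - <<'E'
from h import *; from cell import env
d={n:env.read_camera(n) for n in ['scene','wrist']}
cv2.imwrite('pics/w12.png',d['wrist']['frame'])
B=cv2.resize(d['scene']['frame'][190:290,250:350],None,fx=6,fy=6,interpolation=cv2.INTER_CUBIC)
cv2.imwrite('pics/s12.png',B)
o=env.get_obs(); st(o)
f=np.load('forge.npy');c,s=np.cos(f[2]),np.sin(f[2]);p=o['tool_pos'][:2]-f[:2];print('forge xy',c*p[0]+s*p[1],-s*p[0]+c*p[1])
E
```

```text
16.4 [ 0.6294 -0.0093  0.1025] [ 1.7999e+02  1.4000e-01 -1.7427e+02] F [-0.2  0.7  0.1] w 0.052
forge xy 0.01567353858573172 0.0429744991681879
```

View pics/w12.png

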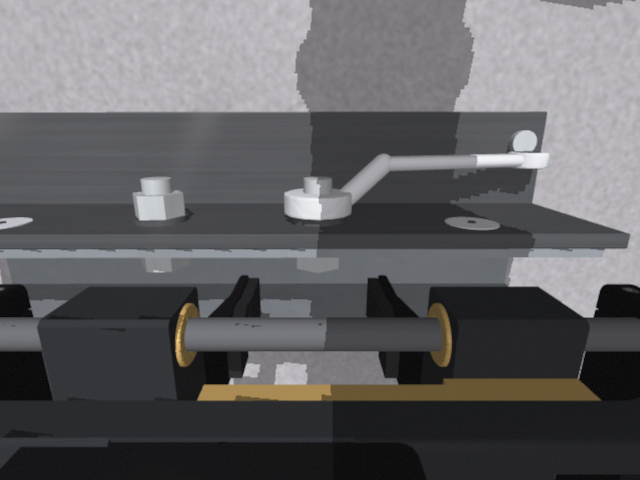

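View pics/s12.png

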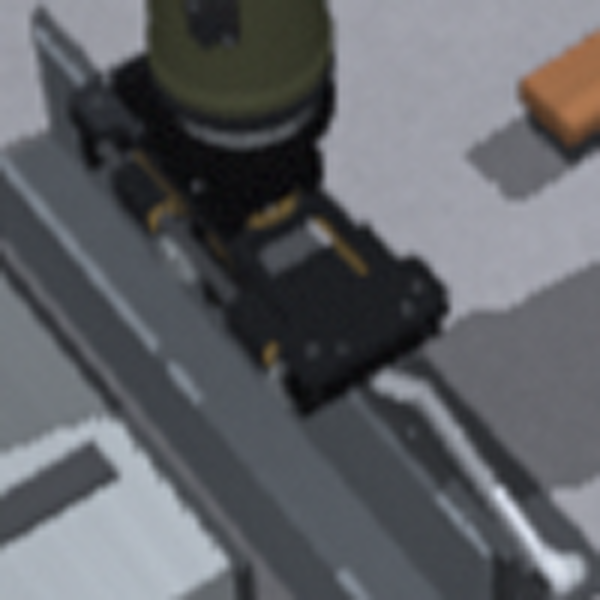

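Head centred at u≈318 against finger midline 314, so +2 mm in y, which matches the model. Descending into the channel.

Emit:
servo_tool(
  increments=[
    [[0.001,0.002,0,0,0,0,0.2],[0.001,0.002,0.015,0,0,0,0.2],[0.001,0.002,0.03,0,0,0,0.2],[0.001,0.002,0.043,0,0,0,0.2],[0.001,0.002,0.05,0,0,0,0.2],[0.001,0.002,0.052,0,0,0,0.2]],
  ],
)

```text
time_s: 17.0
tool_pos: [0.6261, -0.0079, 0.0471]
tool_rot: [-180.0, -0.2, -174.3]
force: [0.3, -0.7, 0.2]
grip_width: 0.0521
```

```bash
python3 - <<'E'
from h import *; from cell import env
d={n:env.read_camera(n) for n in ['scene','wrist']}
cv2.imwrite('pics/w13.png',d['wrist']['frame'])
o=env.get_obs(); st(o)
f=np.load('forge.npy');c,s=np.cos(f[2]),np.sin(f[2]);p=o['tool_pos'][:2]-f[:2];print('forge xy',c*p[0]+s*p[1],-s*p[0]+c*p[1])
E
```

```text
17.1 [ 0.627  -0.0078  0.0485] [-1.800e+02 -4.000e-02 -1.743e+02] F [-0.   0.1  0.8] w 0.0519
forge xy 0.013487079680632928 0.04467589404206481
```

View pics/w13.png

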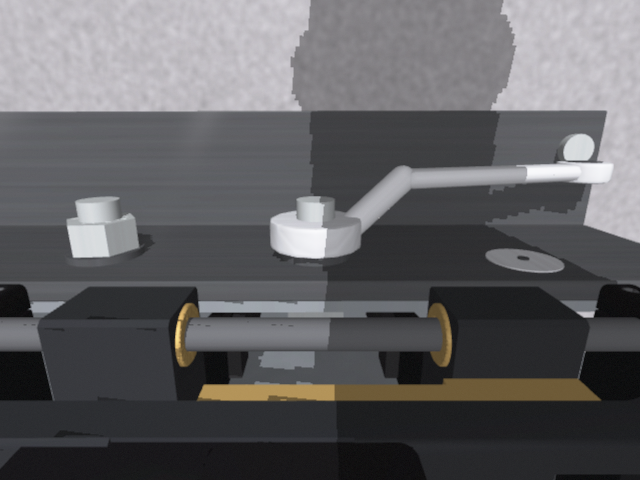

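The bolt end and nut are at u≈315, on the finger midline (314). Down 4 mm, then close gently first.

Emit:
servo_tool(
  increments=[
    [[-0.001,0,0.002,0,0,0,0.2],[-0.001,0,0.004,0,0,0,0.2],[-0.001,0,0.004,0,0,0,-0.1],[-0.001,0,0.004,0,0,0,-0.3],[-0.001,0,0.004,0,0,0,-0.5],[-0.001,0,0.004,0,0,0,-0.7],[-0.001,0,0.004,0,0,0,-1],[-0.001,0,0.004,0,0,0,-1],[-0.001,0,0.004,0,0,0,-1],[-0.001,0,0.004,0,0,0,-1]],
  ],
  squeeze=10,
)

```text
time_s: 18.1
tool_pos: [0.6282, -0.0068, 0.0452]
tool_rot: [179.9, 0.0, -174.3]
force: [-0.2, 3.1, 1.4]
grip_width: 0.0239
```

```bash
python3 - <<'E'
from h import *; from cell import env
c=env.read_camera('wrist')
cv2.imwrite('pics/w14.png',c['frame'])
o=env.get_obs(); st(o)
f=np.load('forge.npy');c,s=np.cos(f[2]),np.sin(f[2]);p=o['tool_pos'][:2]-f[:2];print('forge xy',c*p[0]+s*p[1],-s*p[0]+c*p[1])
E
```

```text
18.15 [ 0.6282 -0.0067  0.0452] [ 1.7994e+02  1.0000e-02 -1.7427e+02] F [0.  2.9 1.4] w 0.0241
forge xy 0.014768332437661999 0.04567876418187836
```

View pics/w14.png

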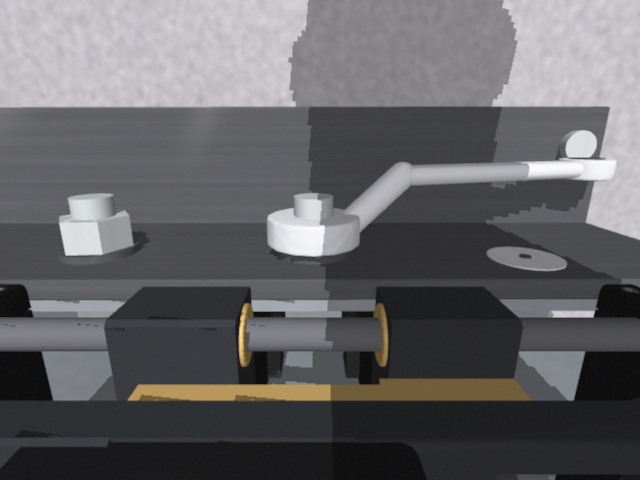

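Width is 24.0 mm, exactly the across-flats size, with only 3 N sideways. The spanner hasn't moved. I'll ease 0.5 mm toward +y and squeeze to 60 N.

Emit:
servo_tool(
  increments=[
    [[0,0.0005,0,0,0,0,-1],[0,0.0005,0,0,0,0,-1],[0,0.0005,0,0,0,0,-1],[0,0.0005,0,0,0,0,-1],[0,0.0005,0,0,0,0,-1],[0,0.0005,0,0,0,0,-1],[0,0.0005,0,0,0,0,-1],[0,0.0005,0,0,0,0,-1]],
  ],
  squeeze=60,
)

```text
time_s: 18.95
tool_pos: [0.6282, -0.0068, 0.0452]
tool_rot: [180.0, 0.0, -174.3]
force: [-1.0, 4.2, 2.3]
grip_width: 0.0229
```

```bash
python3 - <<'E'
from h import *; from cell import env
d={n:env.read_camera(n) for n in ['top','scene','wrist']}
cv2.imwrite('pics/t15.png',d['top']['frame']);cv2.imwrite('pics/s15.png',d['scene']['frame']);cv2.imwrite('pics/w15.png',d['wrist']['frame'])
B=cv2.resize(d['scene']['frame'][190:310,240:370],None,fx=6,fy=5,interpolation=cv2.INTER_CUBIC);cv2.imwrite('pics/s15c.png',B)
o=env.get_obs(); st(o); print(o['wrist_torque'])
E
```

```text
19.1 [ 0.6282 -0.0068  0.0452] [ 1.7997e+02  1.0000e-02 -1.7429e+02] F [-2.   5.1  4.1] w 0.0231
[ 1.10142951  0.36025842 -0.04384569]
```

View pics/t15.png

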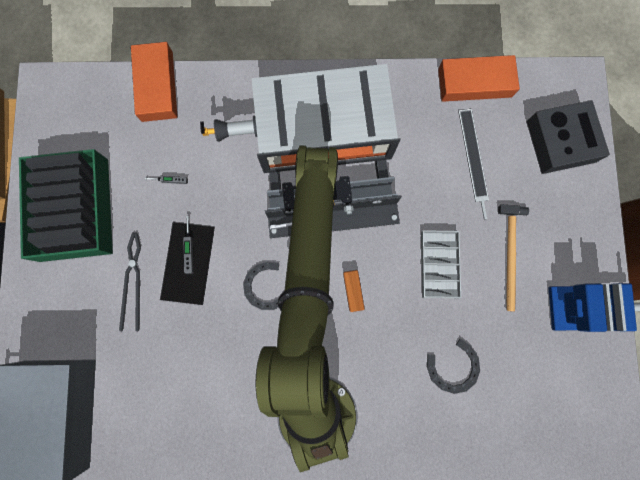

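View pics/s15.png

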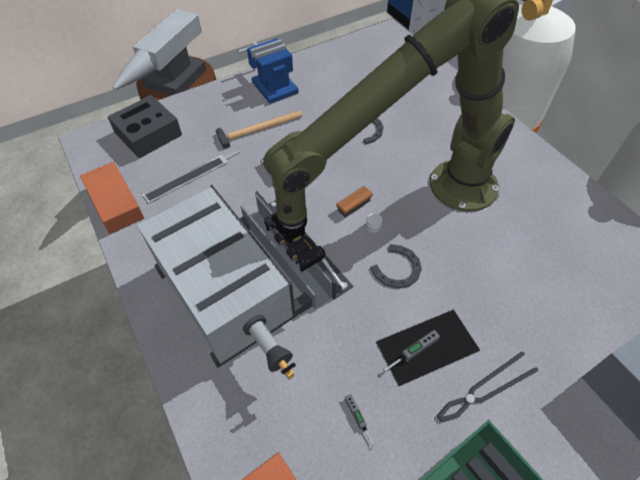

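View pics/w15.png

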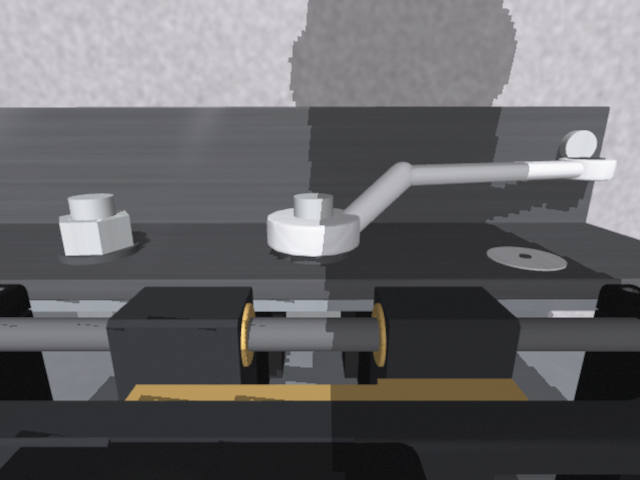

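View pics/s15c.png

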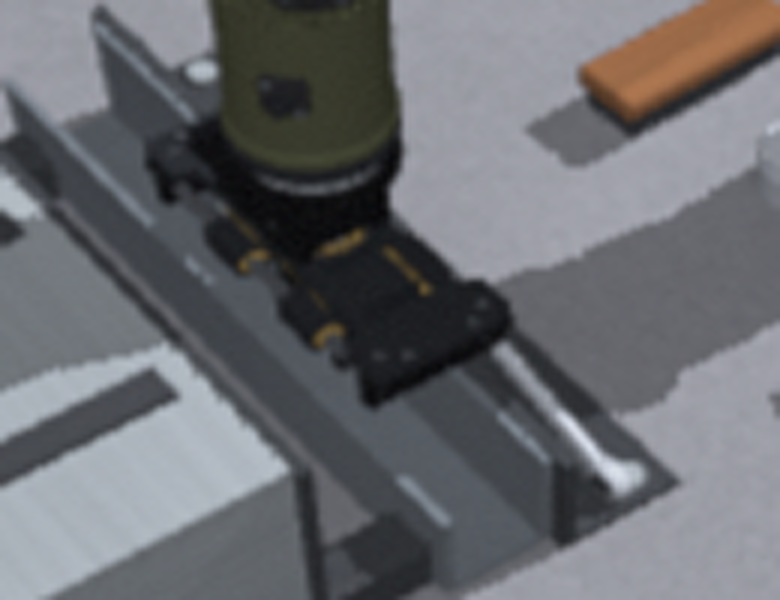

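Emit:
servo_tool(
  increments=[
    [[0,0,0,0,0,0,-1],[0,0,0,0,0,0,-1],[0,0,0,0,0,0,-1],[0,0,0,0,0,0,-1],[0,0,0,0,0,0,-1],[0,0,0,0,0,0,-1],[0,0,0,0,0,0,-1],[0,0,0,0,0,0,-1]],
  ],
  squeeze=60,
)

```text
time_s: 19.9
tool_pos: [0.6282, -0.0068, 0.0452]
tool_rot: [180.0, 0.0, -174.3]
force: [-1.4, 5.2, 3.1]
grip_width: 0.023
```

The hold is stable: steady pose, about 6 N total, width 23.0 mm. Handing in.

```bash
python3 -c "
from cell import env
env.sign_off()"
```

```text
the job is handed in; nothing more can be done
```

I did the job in the order asked and handed it in at about 20 s of the 61 s, still holding the bolt head.

- **Temperature check:** I used the larger thermometer, the one on the mat. Its tip touched the burner-end patch and then the other patch, at about 5–6 N each time. The camera crops showed it inside both patches, within about 2 mm of the centre sideways.
- **Thermometer put back:** The wrist camera showed it flat on its mat after I let go.
- **Bolt hold:** The gripper holds the spanner bolt's head (the burner-side one) across its two upright flats at 60 N. The fingers first closed at 24.0 mm, the width across the flats, and then read 23.0 mm at full grip, which I took to be pads giving under the load.
- **Last checks:** The hold was steady, with about 6 N of outside force on the tool. The final pictures showed the spanner tail still down and no other item visibly moved.

**Uncertain points:**
- The two fixed cameras disagreed by about 6 mm sideways on the thermometer's first position, which the wrist camera settled before I picked it up.
- By the arm's reading, the hold is about 2 mm above the bolt's centre line.
- The jaws overlap about 8–9 mm of the head's 11 mm thickness.

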